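# Dose detergent at the laundry counter

## Task

Lift the teal dosing cup up and off the rail it hangs on, stand it upright on the dispenser's tray with its middle under the spout and let go of it. Only then press the orange dosing lever down past its first two clicks to the third notch (the red mark), not on to the fourth, and finish while still holding it there, because it springs back. Do not push the tumbler, the pan or the jar about.

Things in the scene. Friction and masses are not known exactly. Their poses are not given: they have to be found in the camera images.
- cup: teal rigid dosing cup, 64 mm wide, 70 mm high, 3 mm wall, about 90 g; origin at its underside's centre, z up. On its +x side a hook 20 mm wide goes over the stand's rail: it reaches 45 mm from the cup's axis, its lip ends 42 mm above the underside. It hangs about upright (up to 4 degrees off), underside 90 mm above the counter; raise it 25 mm or more to free the hook, then move it away along its -x
- cup_mid (a point): on the cup's axis, half-way up (35 mm above its underside); axes as the cup's
- cup_handle (a point): where to grip the cup's handle: 80 mm from the cup's axis along the cup's -x, 58 mm above its underside. The handle is a bar 14 mm wide (along y), 12 mm high, running along x from the cup's wall to 116 mm from its axis; axes as the cup's
- rail_top (a point): middle of the top edge of the fixed stand's wooden rail board, 150 mm above the counter; the board is 6 mm thick (x), 80 mm wide (y), 55 mm deep. The cup hangs on its -x side, handle pointing along -x. Two steel posts at the board's ends are 142 mm high; the foot is 100 x 110 mm
- dispenser: fixed white detergent dispenser; origin on the counter, x from spout to back. Tray 120 mm wide, 12 mm high, x -180 to 70 mm. Column x -30 to 70, y -50 to 50, 225 mm high; blue tank on its back half up to 312 mm. The spout head, 40 mm wide, underside 128 and top 158 mm up, juts out to x = -107; a 20 mm nozzle hangs from it. The dosing lever is on the -y side
- spout (a point): mouth (lower end) of the nozzle, 112 mm above the counter: 95 mm from the dispenser's origin along its -x; axes as the dispenser's. The cup on the tray has 30 mm of room under it; the cup's handle should point away from the column (along -x) or sideways
- tray_mark (a point): centre of the ring mark on the tray's top, 12 mm above the counter, straight below the nozzle: the cup's axis belongs here
- lever_axis (a point): point on the dosing lever's turning axis, level with the middle of the orange bar; the axis runs along the dispenser's y, 180 mm above the counter and 15 mm in front of the dispenser's origin; axes as the dispenser's
- lever_bar (a point): centre of the orange round bar (20 mm diameter, 52 mm long, along the dispenser's y) at the lever's end, pressed down from above; 90 mm from the lever's axis. At lever angle q it lies from lever_axis 90*cos(0.698-q) mm along the dispenser's -x and 90*sin(0.698-q) mm up: 238 mm above the counter at rest, 214, 186, 158 and 132 mm at notches 1 to 4. The bar runs 60 to 112 mm off the dispenser's middle plane
- lever (a joint): angle of the dosing lever, 0 at rest (40 degrees above level), growing as the bar is pressed down, stop at 1.31 rad. It clicks at four notches: 0.314, 0.628, 0.942 (the third, red mark) and 1.257 rad. A spring of 3 to 5 N at the bar always drives it back to 0 when let go; each click adds or takes up to 2 N
- tumbler: bystander: grey travel tumbler with a teal band, 76 mm wide, 130 mm high, origin at its underside's centre
- pan: bystander: dark open cooking pan, 110 mm wide, 60 mm high, origin at its underside's centre
- jar: bystander: jar with a red lid, 68 mm wide, 100 mm high, origin at its underside's centre
Things that resemble listed ones, but are neither listed nor needed, are in the scene too. There is more than one size of the cup; the one meant has the size given above.

How it is judged:
On the way, in this order (a step that is already met when the one before it is completed fails the run):
1. the cup has been lifted up and off the rail (distance between cup_mid and rail_top above 0.09 m and contact force between cup and stand below 0.05 N and height (world z) of cup_mid above 0.1 m), for 0.1 s.
2. the cup stands upright on the tray under the spout, let go (horizontal distance between cup_mid and spout below 0.018 m and angle between cup_mid's own z axis and vertical below 0.08 rad and height (world z) of cup_mid below 0.053 m and contact force between cup and dispenser above 0.15 N and contact force between cup and the fingers below 0.1 N and contact force between cup and the arm below 0.1 N), for 0.2 s.
3. the lever is pressed to its third notch and held there (value of joint lever between 0.82 and 1.08 rad and contact force between any of the fingers, the arm and lever above 0.8 N), for 0.5 s.
At the end, for the whole second after the job is handed in: the cup stands on the dispenser's tray within 18 mm of the point under the spout, upright within 0.08 rad, touched by nothing of the robot, while the robot holds the lever at the third notch (between 0.82 and 1.08 rad) with a contact force above 0.8 N (all of step 2 and all of step 3); the arm keeps its last pose, push and grip.
It fails at once if the lever is pressed past the third notch towards the fourth (value of joint lever above 1.14 rad).
It fails at once if the lever is pressed while the cup is not under the spout (value of joint lever above 0.2 rad and horizontal distance between cup_mid and spout above 0.03 m).
It fails at once if the tumbler is pushed about (distance of tumbler from where it was at the start of the episode above 0.03 m or angle between tumbler's own z axis and vertical above 0.4 rad).
It fails at once if the pan is pushed about (distance of pan from where it was at the start of the episode above 0.03 m or angle between pan's own z axis and vertical above 0.4 rad).
It fails at once if the jar is pushed about (distance of jar from where it was at the start of the episode above 0.03 m or angle between jar's own z axis and vertical above 0.4 rad).
It also fails if it takes over 54 s, if anything falls off the work surface, if the arm or the gripper's body presses on something with over 40 N, if the wrist force passes 120 N, or if a joint passes its speed limit or range.

## Robot

A 6-joint arm with a two-finger parallel gripper is mounted at the origin on the work surface. World frame = base frame: x ahead of the robot, y to its left, z up, the work surface at z = 0. Lengths are in m, angles in rad, forces in N, time in s.
With the tool pointing down it reaches from about 0.35 to 0.775 m from the base axis. Payload 5.5 kg.
Tool frame: the origin (TCP) lies between the finger pads; the fingertips stand 17 mm ahead of it and the grasp point (between the pads) lies 2 mm behind it; z points along the fingers, x is the direction in which the jaws open and shut, and the axes are right-handed (so a half turn about z gives the same grasp; the last joint's range is limited). The gripper opens to 85 mm and grips with 20 to 120 N. Pads are 22 mm wide; open, the fingers measure 114 mm over their backs; the gripper's body (76 mm by 85 mm) begins 54 mm behind the grasp point. The pads swing forward as they close: fully open they stand 13 mm farther back than shut.
Start: joints at [1.113, 0.313, 0.046, 1.304, 0, 1.431], TCP at [0.18, 0.546, 0.248] pointing down, gripper open.
Joint ranges: [-2.76, 2.76], [-0.86, 1.69], [-1.03, 1.26], [-2.2, 2.34], [-1.47, 1.5], [-3.14, 3.14]. Speed limits (rad/s): [2.57, 2.57, 3.14, 3.14, 3.14, 3.14].

## Interface

Orientations are given as a unit quaternion [x, y, z, w].
In Python, from plant import ctrl gives the robot as it stands.
- The arm moves only by the tool play_rows, never from a script. Its argument "motion" is a list of rows, each an object with "translation": the shift along the world's x, y, z each as a share of 30 cm, from -1 to 1, a list of three; "turn": the turn, a rotation vector about the world's x, y, z each as a share of pi rad, from -1 to 1, a list of three. A call has 1 to 12 rows; each row shifts and turns the pose as measured when the row begins; what a row does not reach is not made up. A row lasts 1/12 s, in which the tool goes at most 41.7 mm and 7.16 degrees, less where a joint would pass 70% of its speed; a pose out of reach is approached as far as the arm can. A call with a number of a shift or a turn outside -1 to 1 is refused whole. A call with a gripper value outside its range is refused whole. "gripper" is the finger opening in mm, from 0 to 85.4, set as the call begins (left out, the last holds). The fingers move at their own pace and stop on an object; "force" is the grip in N (left out, the last holds). Time passes only in rows, so rows that do not move let the fingers close. It gives the time, the measured TCP pose, the force and the opening at its end, in the units of the state.
- ctrl.state(): the state, without advancing time (a new reading comes with each control period).
- ctrl.read_camera(name): name is "scene" or "top" or "wrist"; returns the picture (480x640x3 uint8, red, green, blue); there is no depth.
- ctrl.get_calibration(name): a dict with "fovy" (degrees; the focal length in pixels is half the picture's height over the tangent of half this angle, whatever the lens; pixels are square), "cx", "cy" (the principal point, pixels), "T" (4x4, takes a point from camera to world coordinates). Camera axes: x right, y up, looking along -z (the intrinsics and any distortion apply to the point x, -y, -z); pixel columns grow to the right and rows downward; lengths in m; the calibration is good to about 2 mm. A picture is of the moment at which its call begins: read the wrist's pose just before it. get_calibration takes no time and is no camera call; for the wrist camera it gives the pose at the moment of the call.
- ctrl.sign_off(): hands the job in, once; it reports no verdict.
The state is a dict: "clock": time; "joint_pos": joint angles; "joint_velocities": joint speeds; "joint_efforts": joint torques, N m; "tool_pos": TCP position; "tcp_rot": TCP orientation; "ft_force": force on the tool from outside, world axes, zero at the start; "moment": the same for the moment, N m; "finger_gap": finger opening in m.
Only numpy, scipy, OpenCV 4.12 (cv2) and the standard library are available. Lean on these libraries where they do the work, as an engineer would, in place of code of your own. Each camera call takes 0.05 s, during which the arm holds its last target.

## Working session

There is one attempt and no reset: what is moved stays moved. The work goes in short steps, Python scripts to look and compute and a tool call to move; the robot and the scene stay as the last step left them, time stands still between calls to the robot, and variables do not carry over. Pictures are saved under pics/ and viewed, and the job is handed in when it is done.

Besides the shell and the picture viewer there is one more tool, called after "Call:" as name(argument=value, ...) on one line, values as JSON. play_rows: Moves the arm, as the interface text tells. Its arguments: {"type":"object","properties":{"motion":{"type":"array"},"gripper":{"type":"number"},"force":{"type":"number"}},"required":["motion"]}

```bash
ls; mkdir -p pics; python3 - <<'E'
from plant import ctrl
import cv2,numpy as np
np.set_printoptions(precision=4,suppress=True)
s=ctrl.state();print(s)
for n in ["scene","top","wrist"]:
    im=ctrl.read_camera(n);cv2.imwrite(f"pics/{n}0.png",im[:,:,::-1]);c=ctrl.get_calibration(n);print(n,c)
E
```

```text
pics
{'clock': 0.0, 'joint_pos': array([ 1.1134,  0.314 ,  0.045 ,  1.3036, -0.    ,  1.4312]), 'joint_velocities': array([ 0.0013, -0.0001, -0.0007,  0.0011,  0.    , -0.0021]), 'joint_efforts': array([ -0.0004, -48.0627,  29.8533,   0.0193,  -0.0001,  -0.    ]), 'tool_pos': array([0.1795, 0.5458, 0.2474]), 'tcp_rot': array([ 0.8101,  0.5863, -0.0008,  0.0004]), 'ft_force': array([-0.6135, -0.3807, -0.362 ]), 'moment': array([-0.0164,  0.0033,  0.0252]), 'finger_gap': 0.08539610115663986}
scene {'fovy': 57.22295314246081, 'cx': 313.84330785591584, 'cy': 238.98498506490188, 'T': array([[ 0.7972, -0.4615,  0.3892,  1.0174],
       [ 0.6036,  0.6173, -0.5046, -0.5965],
       [-0.0074,  0.6372,  0.7707,  1.0728],
       [ 0.    ,  0.    ,  0.    ,  1.    ]])}
top {'fovy': 55.16327466668683, 'cx': 319.6129301285121, 'cy': 239.96817435294918, 'T': array([[ 0.0286,  0.9882, -0.1504,  0.3803],
       [-0.9994,  0.0254, -0.0232, -0.0274],
       [-0.0191,  0.151 ,  0.9884,  1.1407],
       [ 0.    ,  0.    ,  0.    ,  1.    ]])}
wrist {'fovy': 62.10736265983721, 'cx': 323.201094086303, 'cy': 234.06916990460542, 'T': array([[ 0.3124, -0.9035, -0.2934,  0.1029],
       [ 0.95  ,  0.2969,  0.0972,  0.5696],
       [-0.0007, -0.3091,  0.951 ,  0.3718],
       [ 0.    ,  0.    ,  0.    ,  1.    ]])}
```

View pics/scene0.png

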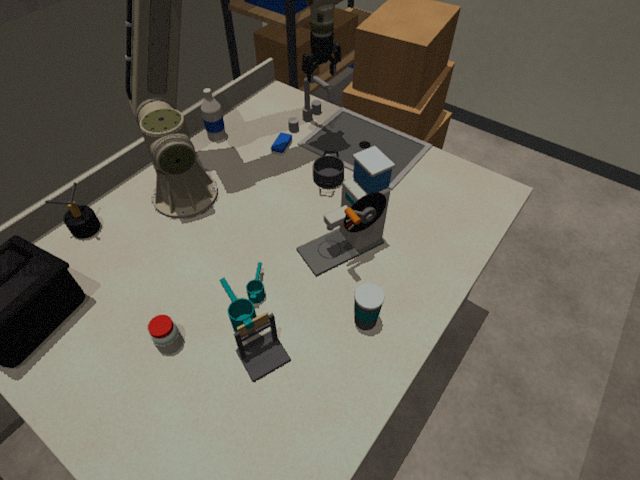

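View pics/top0.png

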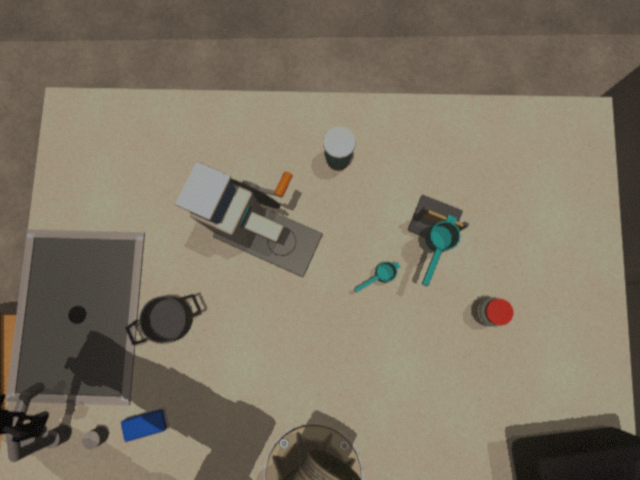

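View pics/wrist0.png

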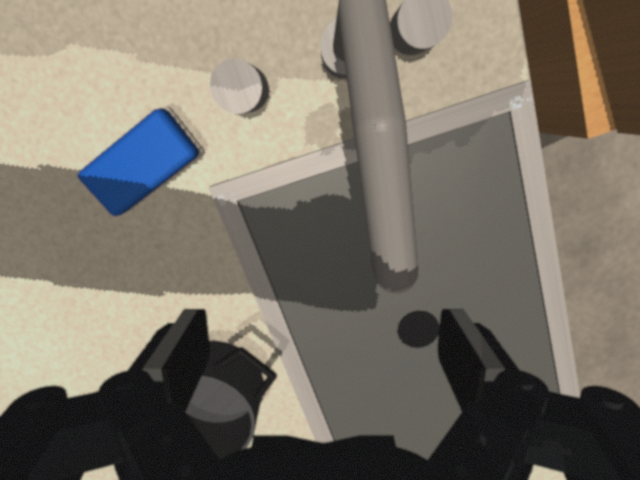

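The large teal cup hangs on the rail (scene 241,312; top 443,236). It could be confused with the small teal cup on the counter (scene 256,291; top 386,271) or the teal tumbler (scene 368,306; top 339,148). Next I'll take close crops.

```bash
python3 - <<'E'
import cv2
def crop(n,x0,y0,x1,y1,f,o):
    im=cv2.imread(f"pics/{n}.png")[y0:y1,x0:x1];cv2.imwrite(f"pics/{o}.png",cv2.resize(im,None,fx=f,fy=f,interpolation=cv2.INTER_CUBIC))
crop("scene0",210,255,310,385,4.5,"c1")
crop("top0",340,180,480,300,5.5,"c2")
crop("top0",170,155,330,285,4.6,"c3")
crop("scene0",290,140,410,280,4.2,"c4")
E
```

```text
(no output)
```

View pics/c1.png

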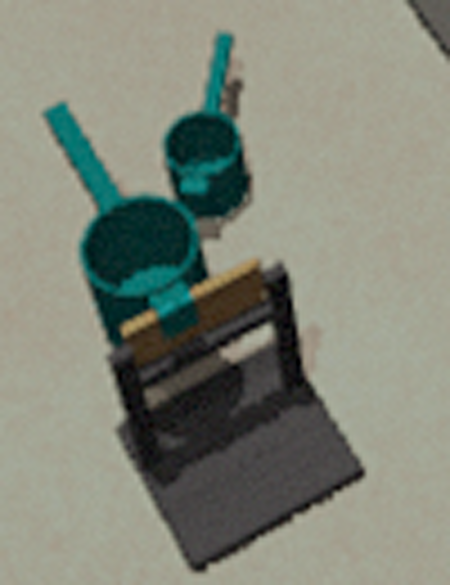

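View pics/c2.png

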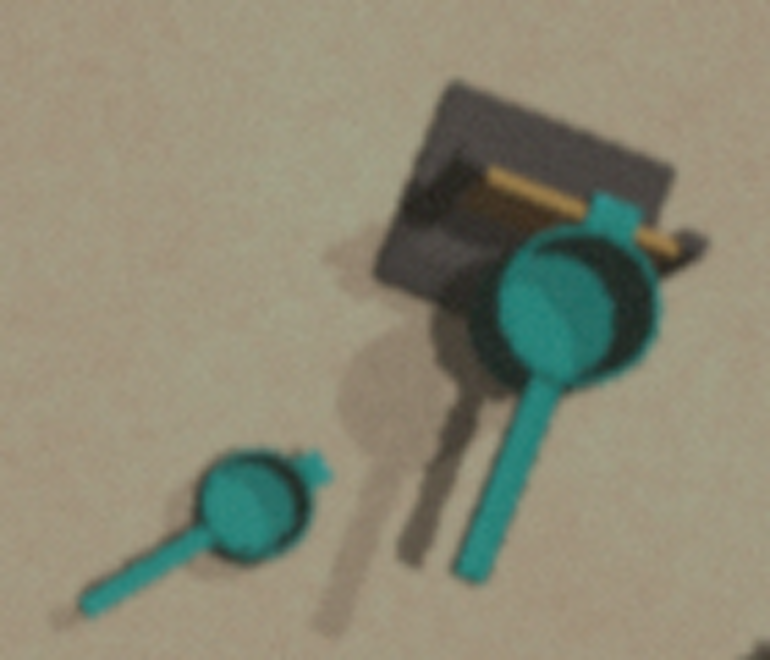

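View pics/c3.png

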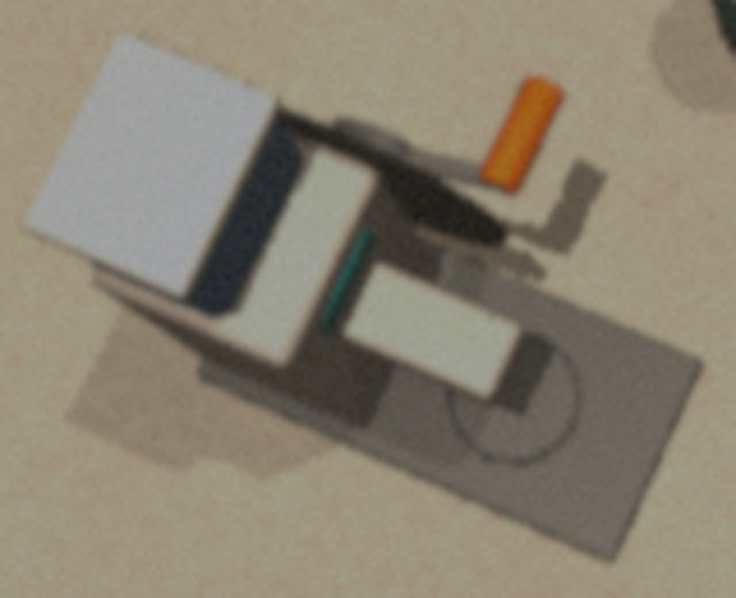

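View pics/c4.png

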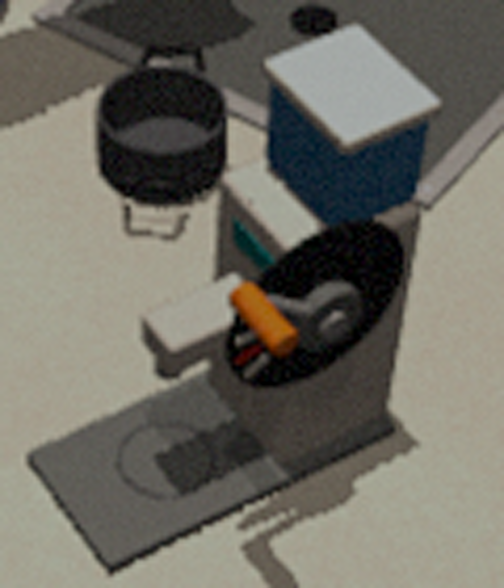

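```bash
cat > h.py <<'E'
import numpy as np,cv2
from scipy.optimize import least_squares
from scipy.spatial.transform import Rotation as R
np.set_printoptions(precision=4,suppress=True)
def proj(c,P):
    P=np.atleast_2d(P);T=c['T'];p=(P-T[:3,3])@T[:3,:3]
    f=240/np.tan(np.radians(c['fovy'])/2)
    return np.c_[c['cx']+f*p[:,0]/-p[:,2], c['cy']-f*p[:,1]/-p[:,2]]
def tf(x,y,yaw,P):
    P=np.atleast_2d(np.array(P,float));c,s=np.cos(yaw),np.sin(yaw)
    return np.c_[x+c*P[:,0]-s*P[:,1],y+s*P[:,0]+c*P[:,1],P[:,2]]
def fit(obs,x0,z=None):
    # obs: list (calib,[(pt),(px)])
    def r(v):
        return np.concatenate([(proj(c,tf(*v,[p]))-np.array(q)).ravel() for c,p,q in obs])
    s=least_squares(r,x0,loss='soft_l1');return s.x,r(s.x).reshape(-1,2)
E
python3 - <<'E'
from h import *
from plant import ctrl
T=ctrl.get_calibration('top');S=ctrl.get_calibration('scene')
c3=lambda u,v:(170+u/4.6-.4,155+v/4.6-.4)
c4=lambda u,v:(290+u/4.2-.4,140+v/4.2-.4)
c2=lambda u,v:(340+u/5.5-.4,180+v/5.5-.4)
c1=lambda u,v:(210+u/4.5-.4,255+v/4.5-.4)
bx=-.015-.09*np.cos(.698)
D=[(T,(-.18,-.06,.012),c3(703,362)),(T,(-.18,.06,.012),c3(612,560)),(T,(-.095,0,.012),c3(514,401)),
(T,(-.03,-.05,.225),c3(378,178)),(T,(-.03,.05,.225),c3(285,365)),(T,(-.107,-.02,.158),c3(522,325)),(T,(-.107,.02,.158),c3(492,395)),
(T,(bx,-.086,.238),c3(522,133)),
(S,(-.18,.06,.012),c4(30,458)),(S,(-.18,-.06,.012),c4(112,560)),(S,(-.095,0,.012),c4(165,461)),(S,(-.107,.02,.158),c4(143,322)),(S,(bx,-.086,.238),c4(265,318))]
for name,o in(('all',D),('top',D[:8]),('scene',D[8:])):
    v,r=fit(o,[.5,.1,1.2]);print(name,v);print(r.round(1).tolist())
C=[(T,(0,0,.16),c2(578,308)),(T,(-.116,0,.154),c2(472,578)),(T,(.045,0,.16),c2(615,205)),
(S,(0,0,.16),c1(141,246)),(S,(-.116,0,.154),c1(57,108))]
for name,o in(('cup',C),('cuptop',C[:3]),('cupS',C[3:])):
    v,r=fit(o,[.4,-.2,-.3]);print(name,v);print(r.round(1).tolist())
E=[(T,(0,.04,.15),c2(487,172)),(T,(0,-.04,.15),c2(683,249)),(S,(0,.04,.15),c1(258,265)),(S,(0,-.04,.15),c1(125,332))]
v,r=fit(E,[.5,-.25,-.3]);print('rail',v,r.round(1).tolist())
# bystanders
for n,c,h,q in(('tumbler',T,.13,(340,141)),('jar',T,.1,(500,312)),('pan',T,.06,(167,317)),('small',T,.045,(386,271))):
    v=least_squares(lambda p:(proj(c,[[p[0],p[1],h]])-q).ravel(),[.4,0]).x;print(n,v)
E
```

```text
all [0.5824 0.182  1.1852]
[[-0.0, -0.5], [0.2, 0.6], [0.1, -0.6], [0.5, -2.1], [-0.1, 1.3], [0.4, -0.2], [-0.7, 1.2], [-0.3, 0.5], [-0.6, -1.0], [-0.0, 2.2], [1.1, 0.2], [0.0, -1.7], [0.5, 0.7]]
top [0.5831 0.182  1.1823]
[[-0.0, -0.5], [0.0, 0.5], [0.1, -0.8], [0.6, -2.3], [-0.1, 1.0], [0.4, -0.4], [-0.8, 1.0], [-0.2, 0.4]]
scene [0.5801 0.1823 1.1983]
[[-0.9, -0.8], [0.0, 2.2], [0.7, 0.1], [-0.4, -1.7], [0.4, 0.3]]
cup [ 0.5475 -0.2738 -0.3661]
[[0.3, -0.7], [-0.1, 0.3], [0.8, -0.9], [0.3, -0.8], [-0.7, -2.7]]
cuptop [ 0.5465 -0.273  -0.3609]
[[-0.1, -0.2], [-0.2, 0.9], [0.3, -0.5]]
cupS [ 0.5509 -0.2773 -0.3744]
[[0.4, 0.9], [-0.4, -1.3]]
rail [ 0.5868 -0.279  -0.373 ] [[0.7, 0.2], [-0.5, 0.1], [0.6, -0.5], [-0.3, 0.5]]
tumbler [ 0.7655 -0.044 ]
jar [ 0.3872 -0.4083]
pan [0.3537 0.3491]
small [ 0.4764 -0.1619]
```

The dispenser fits at (0.582, 0.182) with yaw 1.185. The cup fits at (0.547, -0.274) with yaw -0.366. If I only translate the cup, its handle ends up pointing sideways along the dispenser's +y, so no turning is needed. Next I'll travel to above the handle.

Call:
play_rows(motion=[{"translation": [0.056, -0.124, 0], "turn": [0, 0, 0]}, {"translation": [0.056, -0.124, 0], "turn": [0, 0, 0]}, {"translation": [0.056, -0.124, 0], "turn": [0, 0, 0]}, {"translation": [0.056, -0.124, 0], "turn": [0, 0, 0]}, {"translation": [0.056, -0.124, 0], "turn": [0, 0, 0]}, {"translation": [0.056, -0.124, 0], "turn": [0, 0, 0]}, {"translation": [0.056, -0.124, 0], "turn": [0, 0, 0]}, {"translation": [0.056, -0.124, 0], "turn": [0, 0, 0]}, {"translation": [0.056, -0.124, 0], "turn": [0, 0, 0]}, {"translation": [0.056, -0.124, 0], "turn": [0, 0, 0]}, {"translation": [0.056, -0.124, 0], "turn": [0, 0, 0]}, {"translation": [0.056, -0.124, 0], "turn": [0, 0, 0]}], gripper=85)

```text
clock: 1.15
tool_pos: [0.3772, 0.0918, 0.2427]
tcp_rot: [0.805, 0.593, -0.001, 0.0]
ft_force: [1.3, 1.1, -0.6]
finger_gap: 0.0854
```

Call:
play_rows(motion=[{"translation": [0.032, -0.112, 0.005], "turn": [0, 0, 0]}, {"translation": [0.032, -0.112, 0.005], "turn": [0, 0, 0]}, {"translation": [0.032, -0.112, 0.005], "turn": [0, 0, 0]}, {"translation": [0.032, -0.112, 0.005], "turn": [0, 0, 0]}, {"translation": [0.032, -0.112, 0.005], "turn": [0, 0, 0]}, {"translation": [0.032, -0.112, 0.005], "turn": [0, 0, 0]}, {"translation": [0.032, -0.112, 0.005], "turn": [0, 0, 0]}, {"translation": [0.032, -0.112, 0.005], "turn": [0, 0, 0]}, {"translation": [0.032, -0.112, 0.005], "turn": [0, 0, 0]}, {"translation": [0.032, -0.112, 0.005], "turn": [0, 0, 0]}, {"translation": [0, 0, 0], "turn": [0, 0, 0]}])

```text
clock: 2.07
tool_pos: [0.4748, -0.2698, 0.256]
tcp_rot: [0.808, 0.589, -0.001, 0.001]
ft_force: [-0.3, 0.3, 0.1]
finger_gap: 0.0855
```

```bash
python3 - <<'E'
from h import *
from plant import ctrl
s=ctrl.state();print(s['tool_pos'],s['joint_pos'],R.from_quat(s['tcp_rot']).as_matrix())
c=ctrl.get_calibration('wrist');im=ctrl.read_camera('wrist')[:,:,::-1].copy();cv2.imwrite('pics/w1.png',im)
cup=(.5475,-.2738,-.366)
for p in [(0,0,.16),(-.032,0,.154),(-.08,0,.154),(-.116,0,.154),(-.116,.007,.154),(-.116,-.007,.154)]:
    u=proj(c,tf(*cup,[p]))[0];print(p,u);cv2.circle(im,(int(u[0]),int(u[1])),4,(0,0,255),1)
cv2.imwrite('pics/w1b.png',im)
E
```

```text
[ 0.4748 -0.2698  0.256 ] [-0.6622  0.2536 -0.0159  1.2997 -0.0029 -0.3517] [[ 0.3055  0.9522 -0.0005]
 [ 0.9522 -0.3055 -0.0033]
 [-0.0033  0.0005 -1.    ]]
(0, 0, 0.16) [354.4948 351.1357]
(-0.032, 0, 0.154) [357.8574 302.0569]
(-0.08, 0, 0.154) [364.5191 229.6656]
(-0.116, 0, 0.154) [370.0904 169.123 ]
(-0.116, 0.007, 0.154) [382.4005 169.8156]
(-0.116, -0.007, 0.154) [357.7691 168.4298]
```

View pics/w1b.png

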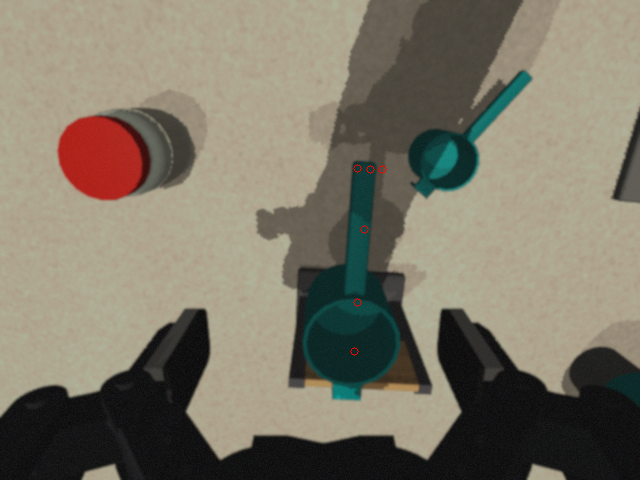

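```bash
python3 - <<'E'
from h import *
from plant import ctrl
T=ctrl.get_calibration('top');S=ctrl.get_calibration('scene');W=ctrl.get_calibration('wrist')
c2=lambda u,v:(340+u/5.5-.4,180+v/5.5-.4)
c1=lambda u,v:(210+u/4.5-.4,255+v/4.5-.4)
C=[(T,(0,0,.16),c2(578,308)),(T,(-.116,0,.154),c2(472,578)),(T,(.045,0,.16),c2(615,205)),
(S,(0,0,.16),c1(141,246)),(S,(-.116,0,.154),c1(57,108)),
(W,(0,0,.16),(352,341)),(W,(-.116,0,.154),(365,162))]
for o in (C,C[5:]):
    v,r=fit(o,[.54,-.27,-.36]);print(v,r.round(1).tolist(),tf(*v,[(-.08,0,.148)]))
ctrl.state()
E
```

```text
[ 0.5423 -0.2715 -0.3552] [[-0.7, 1.7], [-0.6, 3.0], [-0.4, 1.3], [-0.6, -2.6], [-2.0, -4.0], [-0.1, 5.5], [0.0, 0.5]] [[ 0.4673 -0.2437  0.148 ]]
[ 0.5414 -0.2712 -0.3545] [[-0.0, 4.2], [0.0, -1.1]] [[ 0.4664 -0.2435  0.148 ]]
```

Call:
play_rows(motion=[{"translation": [-0.008, 0.029, 0], "turn": [0, 0, -0.0052]}, {"translation": [-0.008, 0.029, 0], "turn": [0, 0, -0.0052]}, {"translation": [-0.008, 0.029, 0], "turn": [0, 0, -0.0052]}, {"translation": [0, 0, -0.05], "turn": [0, 0, 0]}, {"translation": [0, 0, -0.05], "turn": [0, 0, 0]}, {"translation": [0, 0, -0.05], "turn": [0, 0, 0]}, {"translation": [0, 0, 0], "turn": [0, 0, 0]}], gripper=60)

```text
clock: 2.7
tool_pos: [0.4631, -0.2339, 0.2081]
tcp_rot: [0.822, 0.569, -0.001, -0.004]
ft_force: [0.6, 0.3, -1.2]
finger_gap: 0.06
```

```bash
python3 - <<'E'
from h import *
from plant import ctrl
s=ctrl.state();print(s['clock'],s['tool_pos'],s['finger_gap'],R.from_quat(s['tcp_rot']).as_matrix())
c=ctrl.get_calibration('wrist');im=ctrl.read_camera('wrist')[:,:,::-1].copy();cv2.imwrite('pics/w2.png',im)
print(proj(c,[s['tool_pos']]),proj(c,tf(.5423,-.2715,-.3552,[(-.08,0,.154),(-.116,0,.154)])))
E
```

```text
2.7 [ 0.4631 -0.2339  0.2081] 0.059994594864135005 [[ 0.3525  0.9358 -0.0063]
 [ 0.9358 -0.3525  0.0048]
 [ 0.0023 -0.0076 -1.    ]]
[[327.5692 339.5089]] [[310.4909 291.8755]
 [309.3671 221.6363]]
```

View pics/w2.png

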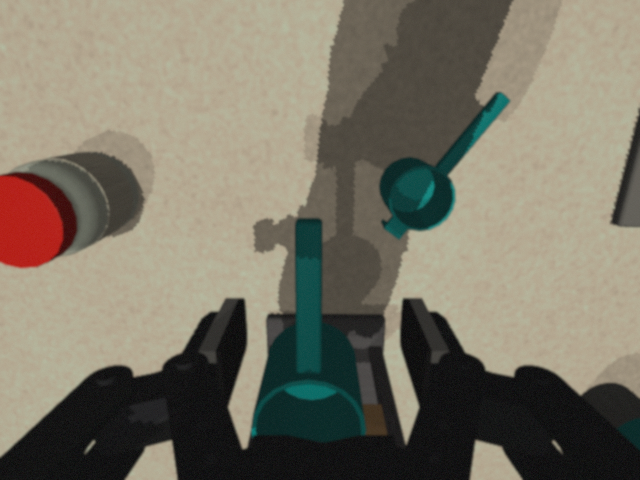

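Call:
play_rows(motion=[{"translation": [0.008, -0.015, 0], "turn": [0, 0, 0]}, {"translation": [0.008, -0.015, 0], "turn": [0, 0, 0]}, {"translation": [0, 0, 0], "turn": [0, 0, 0]}, {"translation": [0, 0, -0.05], "turn": [0, 0, 0]}, {"translation": [0, 0, -0.05], "turn": [0, 0, 0]}, {"translation": [0, 0, -0.05], "turn": [0, 0, 0]}, {"translation": [0, 0, 0], "turn": [0, 0, 0]}, {"translation": [0, 0, 0], "turn": [0, 0, 0]}])

```text
clock: 3.42
tool_pos: [0.4725, -0.2459, 0.1707]
tcp_rot: [0.822, 0.569, 0.001, 0.002]
ft_force: [0.1, -0.6, -0.1]
finger_gap: 0.0598
```

Call:
play_rows(motion=[{"translation": [0, 0, -0.028], "turn": [0, 0, 0]}, {"translation": [0, 0, -0.028], "turn": [0, 0, 0]}, {"translation": [0, 0, -0.028], "turn": [0, 0, 0]}, {"translation": [0, 0, 0], "turn": [0, 0, 0]}, {"translation": [0, 0, 0], "turn": [0, 0, 0]}])

```text
clock: 3.83
tool_pos: [0.4741, -0.2473, 0.1463]
tcp_rot: [0.822, 0.569, 0.002, 0.005]
ft_force: [0.0, -0.1, 0.1]
finger_gap: 0.0601
```

```bash
python3 - <<'E'
from h import *
from plant import ctrl
s=ctrl.state();print(s['clock'],s['tool_pos'],s['joint_velocities'])
c=ctrl.get_calibration('wrist');im=ctrl.read_camera('wrist')[:,:,::-1].copy();cv2.imwrite('pics/w3.png',im)
print(proj(c,[s['tool_pos']]))
E
```

```text
3.8333 [ 0.4741 -0.2473  0.1463] [ 0.0005  0.0099 -0.0172 -0.0121  0.0004  0.    ]
[[327.5453 339.6478]]
```

View pics/w3.png

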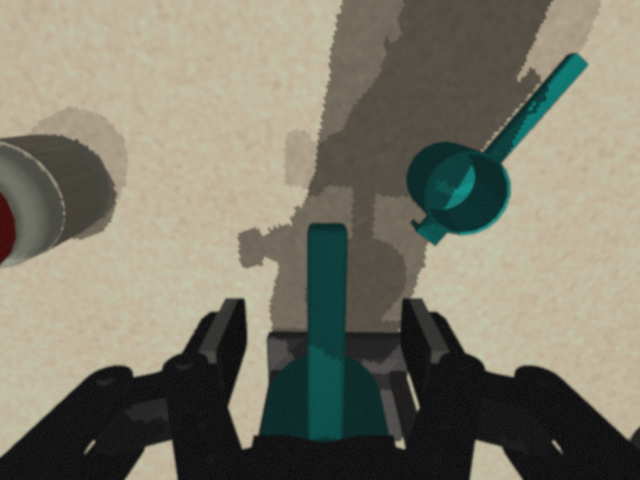

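The handle is centred between the fingers (column 327, finger mid-point 323). I'll close on it now.

Call:
play_rows(motion=[{"translation": [0, 0, 0], "turn": [0, 0, 0]}, {"translation": [0, 0, 0], "turn": [0, 0, 0]}, {"translation": [0, 0, 0], "turn": [0, 0, 0]}, {"translation": [0, 0, 0], "turn": [0, 0, 0]}, {"translation": [0, 0, 0], "turn": [0, 0, 0]}, {"translation": [0, 0, 0], "turn": [0, 0, 0]}, {"translation": [0, 0, 0], "turn": [0, 0, 0]}, {"translation": [0, 0, 0], "turn": [0, 0, 0]}], gripper=0, force=60)

```text
clock: 4.55
tool_pos: [0.4743, -0.2474, 0.1473]
tcp_rot: [0.822, 0.569, 0.002, 0.005]
ft_force: [0.3, 0.1, -0.9]
finger_gap: 0.0124
```

Call:
play_rows(motion=[{"translation": [0, 0, 0.03], "turn": [0, 0, 0]}, {"translation": [0, 0, 0.03], "turn": [0, 0, 0]}, {"translation": [0, 0, 0.03], "turn": [0, 0, 0]}, {"translation": [0, 0, 0.03], "turn": [0, 0, 0]}, {"translation": [0, 0, 0.03], "turn": [0, 0, 0]}, {"translation": [0, 0, 0.03], "turn": [0, 0, 0]}, {"translation": [0, 0, 0], "turn": [0, 0, 0]}])

```text
clock: 5.13
tool_pos: [0.474, -0.2472, 0.2079]
tcp_rot: [0.822, 0.569, 0.002, 0.005]
ft_force: [-0.8, 1.2, -0.8]
finger_gap: 0.0127
```

```bash
python3 - <<'E'
from h import *
from plant import ctrl
s=ctrl.state();print(s['clock'],s['tool_pos'],s['ft_force'],s['moment'],s['finger_gap'])
im=ctrl.read_camera('scene')[250:400,180:340,::-1];im2=ctrl.read_camera('top')[170:320,370:530,::-1]
cv2.imwrite('pics/s4.png',cv2.resize(np.hstack([im,im2]),None,fx=2.5,fy=2.5,interpolation=2))
E
```

```text
5.1333 [ 0.474  -0.2472  0.2079] [-0.8214  1.2416 -0.8035] [0.1213 0.3207 0.0429] 0.012675645878816703
```

View pics/s4.png

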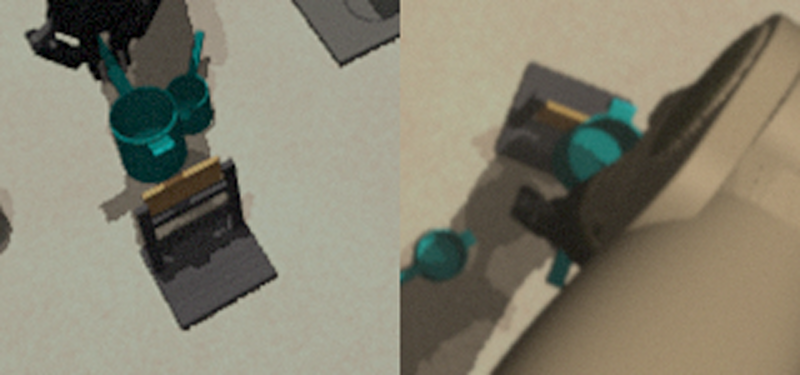

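Call:
play_rows(motion=[{"translation": [-0.075, 0.028, 0.01], "turn": [0, 0, 0]}, {"translation": [-0.075, 0.028, 0.01], "turn": [0, 0, 0]}, {"translation": [-0.075, 0.028, 0], "turn": [0, 0, 0]}, {"translation": [-0.06, 0.04, 0], "turn": [0, 0, 0]}, {"translation": [0.02, 0.09, 0], "turn": [0, 0, 0]}, {"translation": [0.02, 0.09, 0], "turn": [0, 0, 0]}, {"translation": [0.02, 0.09, 0], "turn": [0, 0, 0]}, {"translation": [0.02, 0.09, 0], "turn": [0, 0, 0]}, {"translation": [0.02, 0.09, 0], "turn": [0, 0, 0]}, {"translation": [0.02, 0.06, 0], "turn": [0, 0, 0]}, {"translation": [0, 0.03, 0], "turn": [0, 0, 0]}, {"translation": [0, 0, 0], "turn": [0, 0, 0]}])

```text
clock: 6.23
tool_pos: [0.418, -0.0404, 0.2064]
tcp_rot: [0.824, 0.567, 0.0, 0.002]
ft_force: [0.1, -0.3, -0.1]
finger_gap: 0.0125
```

```bash
python3 - <<'E'
from h import *
from plant import ctrl
s=ctrl.state();print(s['clock'],s['tool_pos'],s['ft_force'],s['finger_gap'],R.from_quat(s['tcp_rot']).as_matrix()[:,:2].T)
a=ctrl.read_camera('scene')[:,:,::-1];b=ctrl.read_camera('top')[:,:,::-1]
cv2.imwrite('pics/s5.png',a);cv2.imwrite('pics/t5.png',b)
cv2.imwrite('pics/st5.png',cv2.resize(np.hstack([a[150:350,230:430],b[150:350,170:370]]),None,fx=2,fy=2,interpolation=2))
E
```

```text
6.2333 [ 0.418  -0.0404  0.2064] [ 0.1334 -0.3124 -0.0587] 0.012538935310901823 [[ 0.3579  0.9338 -0.0017]
 [ 0.9338 -0.3579  0.0039]]
```

View pics/st5.png

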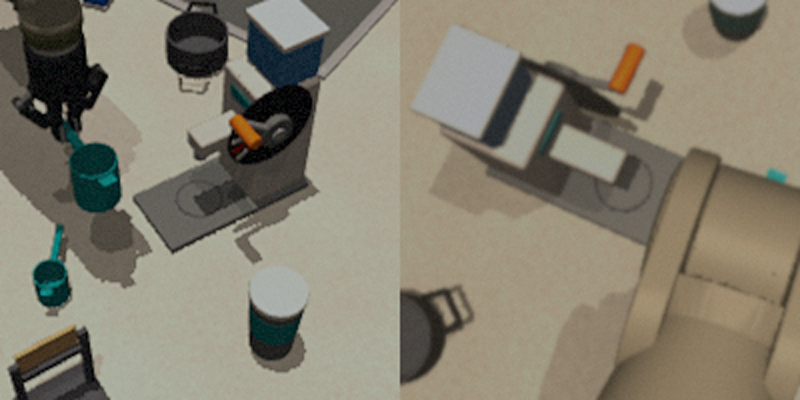

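Call:
play_rows(motion=[{"translation": [0.01, 0.025, -0.065], "turn": [0, 0, 0]}, {"translation": [0.01, 0.025, -0.065], "turn": [0, 0, 0]}, {"translation": [0.01, 0.025, -0.065], "turn": [0, 0, 0]}, {"translation": [0.01, 0.025, -0.065], "turn": [0, 0, 0]}, {"translation": [0.01, 0.025, -0.065], "turn": [0, 0, 0]}, {"translation": [0.01, 0.025, -0.05], "turn": [0, 0, 0]}, {"translation": [0, 0, 0], "turn": [0, 0, 0]}, {"translation": [0, 0, 0], "turn": [0, 0, 0]}])

```text
clock: 7.0
tool_pos: [0.4379, -0.0062, 0.0905]
tcp_rot: [0.829, 0.56, 0.0, 0.006]
ft_force: [-0.2, -0.2, -1.1]
finger_gap: 0.0124
```

```bash
python3 - <<'E'
from h import *
from plant import ctrl
s=ctrl.state();print(s['clock'],s['tool_pos'],s['ft_force'],s['finger_gap'])
a=ctrl.read_camera('scene')[:,:,::-1]
cv2.imwrite('pics/s6.png',cv2.resize(a[150:300,230:430],None,fx=4,fy=4,interpolation=2))
E
```

```text
7.0 [ 0.4379 -0.0062  0.0905] [-0.1666 -0.2104 -1.1149] 0.012419939095331529
```

View pics/s6.png

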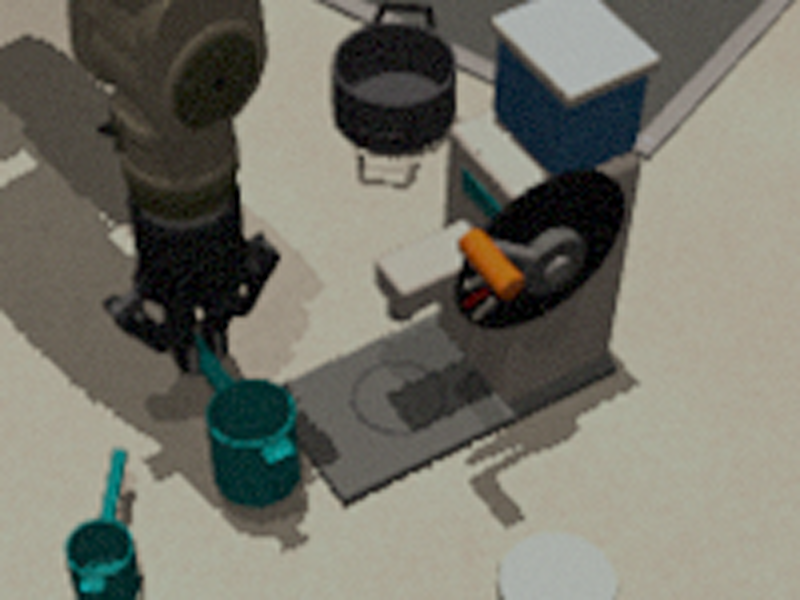

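```bash
python3 - <<'E'
from h import *
from plant import ctrl
S=ctrl.get_calibration('scene');s=ctrl.state()
def at(q,h): return least_squares(lambda p:(proj(S,[[p[0],p[1],h]])-q).ravel(),[.5,0]).x
for h in(.1,.104): print(at((230+253/4-.4,150+411/4-.4),h))
print('ring',at((230+398/4-.4,150+397/4-.4),.012), s['tool_pos'])
E
```

```text
[ 0.5083 -0.0335]
[ 0.5104 -0.0358]
ring [0.5429 0.0948] [ 0.4378 -0.0063  0.0907]
```

Call:
play_rows(motion=[{"translation": [0.02, 0.072, -0.013], "turn": [0, 0, 0]}, {"translation": [0.02, 0.072, -0.013], "turn": [0, 0, 0]}, {"translation": [0.02, 0.072, 0], "turn": [0, 0, 0]}, {"translation": [0.02, 0.072, 0], "turn": [0, 0, 0]}, {"translation": [0.02, 0.072, 0], "turn": [0, 0, 0]}, {"translation": [0, 0, 0], "turn": [0, 0, 0]}, {"translation": [0, 0, 0], "turn": [0, 0, 0]}])

```text
clock: 7.63
tool_pos: [0.4751, 0.0984, 0.0912]
tcp_rot: [0.832, 0.554, 0.005, 0.011]
ft_force: [1.0, -0.1, -0.2]
finger_gap: 0.0126
```

```bash
python3 - <<'E'
from h import *
from plant import ctrl
s=ctrl.state();print(s['clock'],s['tool_pos'],s['ft_force'],s['finger_gap'],R.from_quat(s['tcp_rot']).as_matrix()[:,1])
a=ctrl.read_camera('scene')[:,:,::-1]
cv2.imwrite('pics/s7.png',cv2.resize(a[150:300,230:430],None,fx=4,fy=4,interpolation=2))
E
```

```text
7.6333 [0.4751 0.0984 0.0912] [ 0.9821 -0.1369 -0.2369] 0.01261646479723725 [ 0.9226 -0.3851  0.0234]
```

View pics/s7.png

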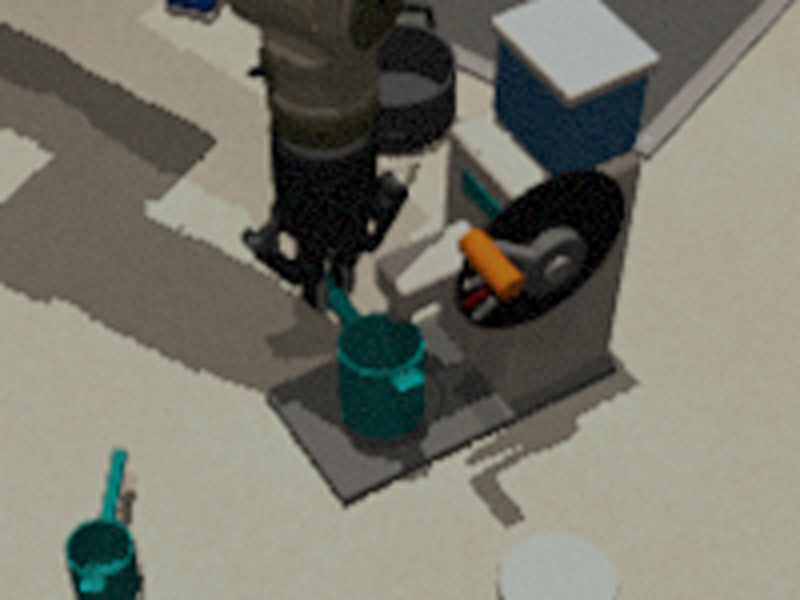

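Call:
play_rows(motion=[{"translation": [0, 0, -0.018], "turn": [0.0015, 0.0035, 0]}, {"translation": [0, 0, -0.018], "turn": [0.0015, 0.0035, 0]}, {"translation": [0, 0.02, 0], "turn": [0, 0, 0]}, {"translation": [0, 0.02, 0], "turn": [0, 0, 0]}, {"translation": [0, 0.02, 0], "turn": [0, 0, 0]}, {"translation": [0, 0, 0], "turn": [0, 0, 0]}, {"translation": [0, 0, 0], "turn": [0, 0, 0]}])

```text
clock: 8.27
tool_pos: [0.4754, 0.1136, 0.0804]
tcp_rot: [0.834, 0.551, -0.002, 0.0]
ft_force: [0.1, -0.0, -0.4]
finger_gap: 0.0123
```

```bash
python3 - <<'E'
from h import *
from plant import ctrl
s=ctrl.state();print(s['clock'],s['tool_pos'],s['ft_force'],s['finger_gap'],R.from_quat(s['tcp_rot']).as_matrix()[:,:2].T)
a=ctrl.read_camera('scene')[:,:,::-1]
cv2.imwrite('pics/s8.png',cv2.resize(a[180:280,290:400],None,fx=6,fy=6,interpolation=2))
E
```

```text
8.2667 [0.4754 0.1136 0.0804] [ 0.0804 -0.0107 -0.4333] 0.012348270073431124 [[ 0.3921  0.9199 -0.0036]
 [ 0.9199 -0.3921 -0.002 ]]
```

View pics/s8.png

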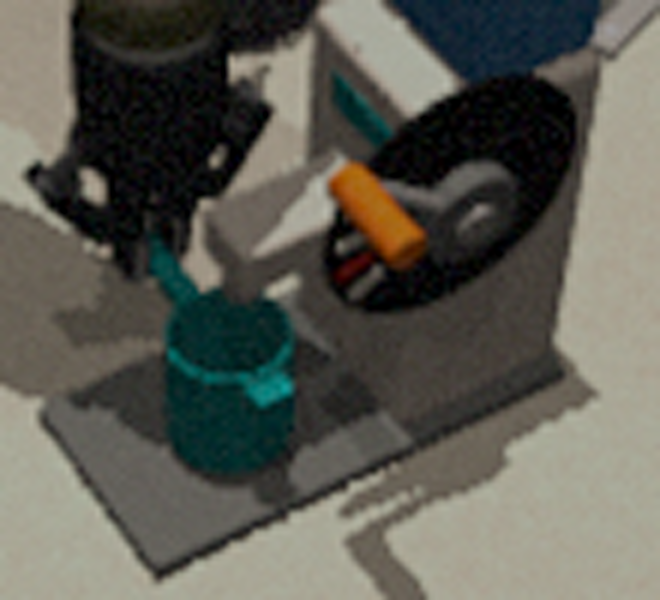

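```bash
python3 - <<'E'
from h import *
from plant import ctrl
S=ctrl.get_calibration('scene')
def at(q,h): return least_squares(lambda p:(proj(S,[[p[0],p[1],h]])-q).ravel(),[.5,0]).x
print(at((290+230/6-.4,180+335/6-.4),.093))
# nozzle mouth? predicted
print(proj(S,tf(.5824,.182,1.185,[(-.095,0,.112),(-.095,0,.012)])))
E
```

```text
[0.5473 0.0802]
[[330.6561 228.1853]
 [329.9361 249.5821]]
```

Call:
play_rows(motion=[{"translation": [0, 0.02, 0], "turn": [0, 0, 0]}, {"translation": [0, 0.02, 0], "turn": [0, 0, 0]}, {"translation": [0, 0, 0], "turn": [0, 0, 0]}, {"translation": [0, 0, -0.013], "turn": [0, 0, 0]}, {"translation": [0, 0, -0.013], "turn": [0, 0, 0]}, {"translation": [0, 0, 0], "turn": [0, 0, 0]}, {"translation": [0, 0, 0], "turn": [0, 0, 0]}])

```text
clock: 8.9
tool_pos: [0.4755, 0.1277, 0.0732]
tcp_rot: [0.834, 0.552, -0.001, 0.001]
ft_force: [-0.8, -0.2, 4.0]
finger_gap: 0.0127
```

Call:
play_rows(motion=[{"translation": [0, 0, 0], "turn": [0, 0, 0]}, {"translation": [0, 0, 0], "turn": [0, 0, 0]}])

```text
clock: 9.07
tool_pos: [0.4756, 0.1276, 0.0734]
tcp_rot: [0.834, 0.552, -0.001, 0.001]
ft_force: [-0.6, -0.3, 2.7]
finger_gap: 0.0123
```

```bash
python3 - <<'E'
from h import *
from plant import ctrl
s=ctrl.state();print(s['clock'],s['tool_pos'],s['ft_force'],s['moment'],R.from_quat(s['tcp_rot']).as_matrix()[:,:2].T)
a=ctrl.read_camera('scene')[:,:,::-1]
cv2.imwrite('pics/s9.png',cv2.resize(a[180:280,290:400],None,fx=6,fy=6,interpolation=2))
E
```

```text
9.0667 [0.4756 0.1276 0.0734] [-0.599  -0.3218  2.6587] [0.0034 0.2066 0.0356] [[ 0.3907  0.9205 -0.0026]
 [ 0.9205 -0.3907  0.0003]]
```

View pics/s9.png

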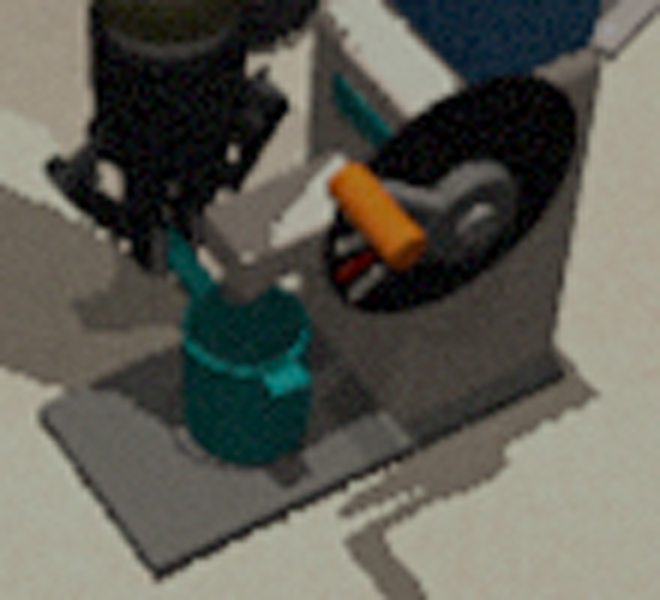

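```bash
python3 - <<'E'
from h import *
from plant import ctrl
S=ctrl.get_calibration('scene')
def at(q,h): return least_squares(lambda p:(proj(S,[[p[0],p[1],h]])-q).ravel(),[.5,0]).x
print(at((290+246/6-.4,180+330/6-.4),.083))
print((proj(S,tf(.5824,.182,1.185,[(-.095,0,.082)]))-[290,180])*6)
E
```

```text
[0.5469 0.0944]
[[242.5867 329.23  ]]
```

The cup's rim centre measures (0.547, 0.094), which is over the mark. I'll release it.

Call:
play_rows(motion=[{"translation": [0, 0, -0.004], "turn": [0, 0, 0]}, {"translation": [0, 0, 0], "turn": [0, 0, 0]}, {"translation": [0, 0, 0], "turn": [0, 0, 0]}, {"translation": [0, 0, 0], "turn": [0, 0, 0]}, {"translation": [0, 0, 0], "turn": [0, 0, 0]}], gripper=45)

```text
clock: 9.53
tool_pos: [0.4755, 0.1273, 0.071]
tcp_rot: [0.834, 0.552, -0.001, 0.001]
ft_force: [-0.5, -0.1, 0.0]
finger_gap: 0.045
```

```bash
python3 - <<'E'
from h import *
from plant import ctrl
s=ctrl.state();print(s['clock'],s['tool_pos'],s['ft_force'],s['finger_gap'])
a=ctrl.read_camera('scene')[:,:,::-1];b=ctrl.read_camera('wrist')[:,:,::-1]
cv2.imwrite('pics/s10.png',cv2.resize(a[180:280,290:400],None,fx=5,fy=5,interpolation=2));cv2.imwrite('pics/w10.png',b)
E
```

```text
9.5333 [0.4755 0.1273 0.071 ] [-0.5156 -0.1372  0.0354] 0.04497621930047233
```

View pics/s10.png

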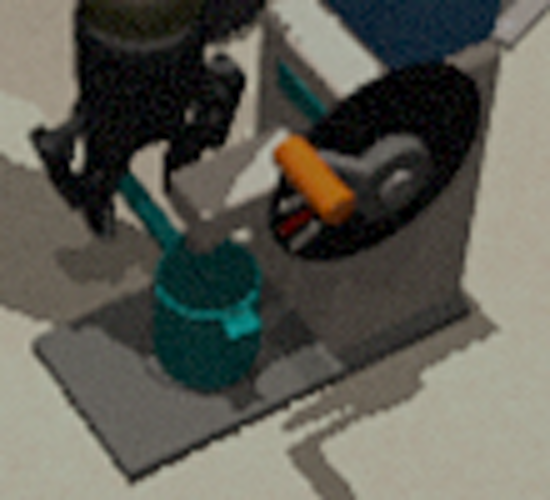

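View pics/w10.png

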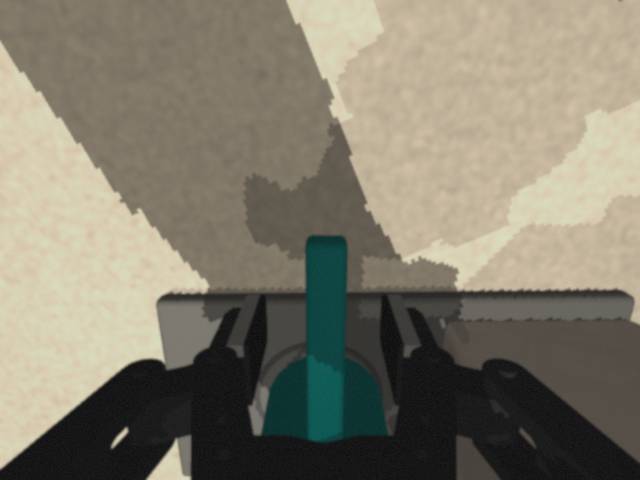

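Call:
play_rows(motion=[{"translation": [-0.03, 0.012, 0.02], "turn": [0, 0, 0]}, {"translation": [-0.03, 0.012, 0.06], "turn": [0, 0, 0]}, {"translation": [-0.02, 0.008, 0.09], "turn": [0, 0, 0]}, {"translation": [0, 0, 0.1], "turn": [0, 0, 0]}, {"translation": [0, 0, 0.1], "turn": [0, 0, 0]}, {"translation": [0, 0, 0.1], "turn": [0, 0, 0]}, {"translation": [0, 0, 0.1], "turn": [0, 0, 0]}, {"translation": [0, 0, 0.1], "turn": [0, 0, 0]}, {"translation": [0, 0, 0.1], "turn": [0, 0, 0]}, {"translation": [0, 0, 0], "turn": [0, 0, 0]}])

```text
clock: 10.47
tool_pos: [0.437, 0.1385, 0.3132]
tcp_rot: [0.834, 0.552, -0.005, -0.002]
ft_force: [0.8, 1.3, 0.1]
finger_gap: 0.0448
```

```bash
python3 - <<'E'
from h import *
from plant import ctrl
s=ctrl.state();print(s['clock'],s['tool_pos'],s['ft_force'],s['finger_gap'])
a=ctrl.read_camera('scene')[:,:,::-1];b=ctrl.read_camera('top')[:,:,::-1]
cv2.imwrite('pics/s11.png',cv2.resize(np.hstack([a[170:280,290:400],b[170:280,210:340]]),None,fx=3.3,fy=3.3,interpolation=2))
E
```

```text
10.4667 [0.437  0.1385 0.3132] [0.7953 1.2586 0.1135] 0.04483615294292115
```

View pics/s11.png

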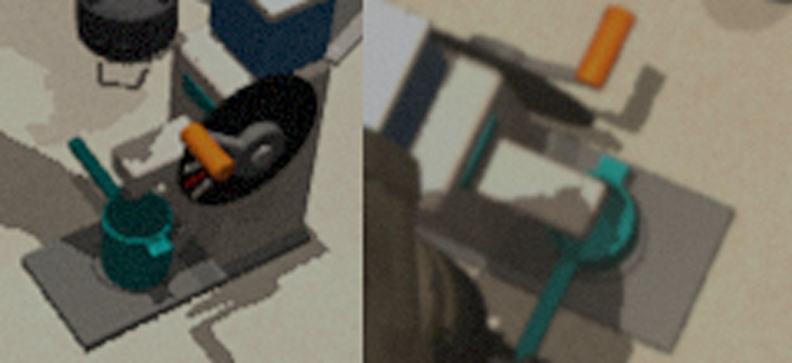

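```bash
python3 - <<'E'
from h import *
from plant import ctrl
S=ctrl.get_calibration('scene');T=ctrl.get_calibration('top')
a=ctrl.read_camera('scene')[:,:,::-1].copy();b=ctrl.read_camera('top')[:,:,::-1].copy()
t=np.linspace(0,2*np.pi,40);A=cv2.resize(a[170:280,290:400],None,fx=3.3,fy=3.3,interpolation=2);B=cv2.resize(b[170:280,210:340],None,fx=3.3,fy=3.3,interpolation=2)
dx,dy=.5824-.0357,.182-.088
for im,c,o in((A,S,(290,170)),(B,T,(210,170))):
    for z,col in((.082,(0,0,255)),(.012,(255,255,0))):
        u=(proj(c,np.c_[dx+.032*np.cos(t),dy+.032*np.sin(t),0*t+z])-o+.5)*3.3
        cv2.polylines(im,[u.astype(int)],True,col,1)
cv2.imwrite('pics/s12.png',np.hstack([A,B]))
E
```

```text
(no output)
```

View pics/s12.png

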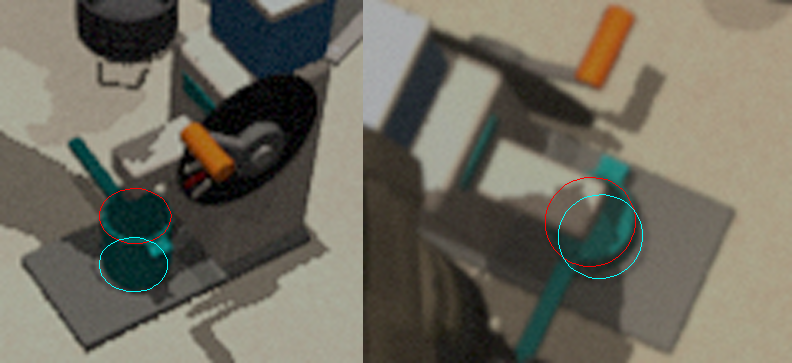

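Call:
play_rows(motion=[{"translation": [0.1, -0.035, 0.005], "turn": [0, 0, 0]}, {"translation": [0.1, -0.035, 0.005], "turn": [0, 0, 0]}, {"translation": [0.1, -0.035, 0], "turn": [0, 0, 0]}, {"translation": [0.1, -0.035, 0], "turn": [0, 0, 0]}, {"translation": [0.1, -0.035, 0], "turn": [0, 0, 0]}, {"translation": [0.07, -0.025, 0], "turn": [0, 0, 0]}, {"translation": [0, 0, 0], "turn": [0, 0, 0]}, {"translation": [0, 0, 0], "turn": [0, 0, 0]}], gripper=0)

```text
clock: 11.33
tool_pos: [0.6038, 0.0754, 0.2928]
tcp_rot: [0.833, 0.553, -0.022, -0.012]
ft_force: [-0.1, 0.0, 0.5]
finger_gap: 0.0002
```

```bash
python3 - <<'E'
from h import *
from plant import ctrl
s=ctrl.state();print(s['clock'],s['tool_pos'],s['ft_force'],s['finger_gap'],R.from_quat(s['tcp_rot']).as_matrix()[:,:2].T)
a=ctrl.read_camera('scene')[:,:,::-1];b=ctrl.read_camera('wrist')[:,:,::-1]
cv2.imwrite('pics/s13.png',cv2.resize(a[130:280,280:420],None,fx=4,fy=4,interpolation=2));cv2.imwrite('pics/w13.png',b)
c=ctrl.get_calibration('wrist');print(proj(c,tf(.5824,.182,1.185,[(-.084,-.06,.238),(-.084,-.112,.238)])), proj(c,[s['tool_pos']]))
E
```

```text
11.3333 [0.6038 0.0754 0.2928] [-0.1307  0.0357  0.5328] 0.00021527276001347004 [[ 0.3875  0.9216 -0.0231]
 [ 0.9205 -0.3881 -0.0445]]
[[342.5159 282.9006]
 [342.3608 374.8066]] [[327.4001 341.2045]]
```

View pics/s13.png

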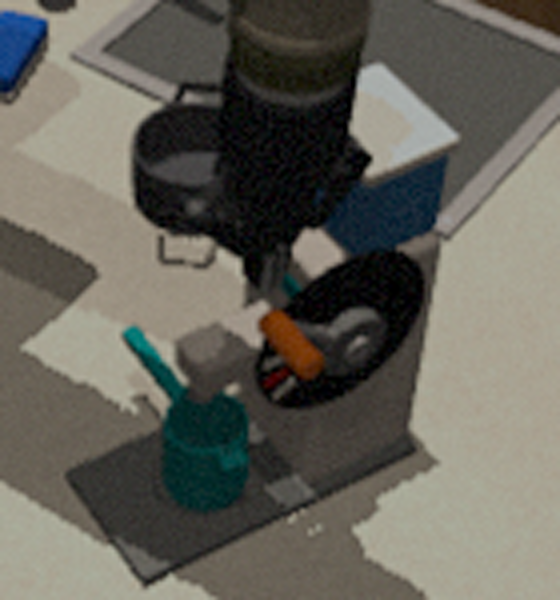

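View pics/w13.png

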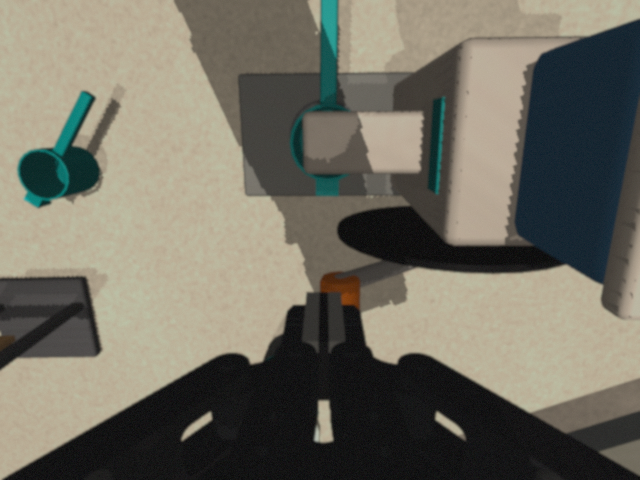

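Call:
play_rows(motion=[{"translation": [0.03, -0.012, 0], "turn": [0.0005, -0.006, 0]}, {"translation": [0.03, -0.012, 0], "turn": [0.0005, -0.006, 0]}, {"translation": [0.03, -0.012, 0], "turn": [0.0003, -0.004, 0]}, {"translation": [0, 0, 0], "turn": [0, 0, 0]}, {"translation": [0, 0, 0], "turn": [0, 0, 0]}], gripper=0)

```text
clock: 11.85
tool_pos: [0.6292, 0.0659, 0.2945]
tcp_rot: [0.832, 0.555, 0.003, 0.001]
ft_force: [-0.2, -0.2, 0.0]
finger_gap: 0.0
```

```bash
python3 - <<'E'
from h import *
from plant import ctrl
s=ctrl.state();print(s['clock'],s['tool_pos'],s['ft_force'],R.from_quat(s['tcp_rot']).as_matrix()[:,:2].T)
d=s['tool_pos'][:2]-[.5824,.182];c,q=np.cos(1.185),np.sin(1.185);print('disp',c*d[0]+q*d[1],-q*d[0]+c*d[1])
b=ctrl.read_camera('wrist')[:,:,::-1];cv2.imwrite('pics/w14.png',b[200:460,200:460])
E
```

```text
11.85 [0.6292 0.0659 0.2945] [-0.2311 -0.2301  0.0086] [[ 0.3847  0.923   0.0027]
 [ 0.923  -0.3847  0.0053]]
disp -0.08994862155464355 -0.08703411468646069
```

View pics/w14.png

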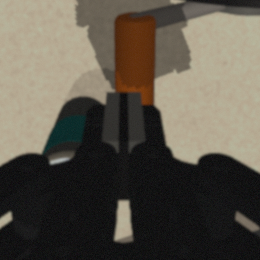

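Call:
play_rows(motion=[{"translation": [0, 0, -0.04], "turn": [0, 0, 0]}, {"translation": [0, 0, -0.04], "turn": [0, 0, 0]}, {"translation": [0, 0, -0.03], "turn": [0, 0, 0]}, {"translation": [0, 0, 0], "turn": [0, 0, 0]}, {"translation": [0, 0, 0], "turn": [0, 0, 0]}])

```text
clock: 12.32
tool_pos: [0.63, 0.0659, 0.2648]
tcp_rot: [0.832, 0.555, 0.006, 0.004]
ft_force: [0.9, 1.4, 3.3]
finger_gap: 0.0
```

Call:
play_rows(motion=[{"translation": [-0.002, -0.005, -0.033], "turn": [0, 0, 0]}, {"translation": [-0.002, -0.005, -0.033], "turn": [0, 0, 0]}, {"translation": [-0.002, -0.005, -0.033], "turn": [0, 0, 0]}, {"translation": [-0.002, -0.005, -0.033], "turn": [0, 0, 0]}, {"translation": [0, 0, 0], "turn": [0, 0, 0]}, {"translation": [0, 0, 0], "turn": [0, 0, 0]}])

```text
clock: 12.82
tool_pos: [0.6265, 0.0528, 0.2364]
tcp_rot: [0.833, 0.553, 0.006, 0.013]
ft_force: [-0.7, 2.1, 4.1]
finger_gap: -0.0001
```

```bash
python3 - <<'E'
from h import *
from plant import ctrl
s=ctrl.state();print(s['clock'],s['tool_pos'],s['ft_force'],R.from_quat(s['tcp_rot']).as_matrix()[:,:2].T)
d=s['tool_pos'][:2]-[.5824,.182];c,q=np.cos(1.185),np.sin(1.185);print('disp',c*d[0]+q*d[1],-q*d[0]+c*d[1])
a=ctrl.read_camera('scene')[:,:,::-1]
cv2.imwrite('pics/s15.png',cv2.resize(a[150:280,290:410],None,fx=4.5,fy=4.5,interpolation=2))
E
```

```text
12.8167 [0.6265 0.0528 0.2364] [-0.6777  2.0949  4.1121] [[ 0.3885  0.9214 -0.005 ]
 [ 0.9211 -0.3883  0.028 ]]
disp -0.10305764784898097 -0.08950005857253876
```

View pics/s15.png

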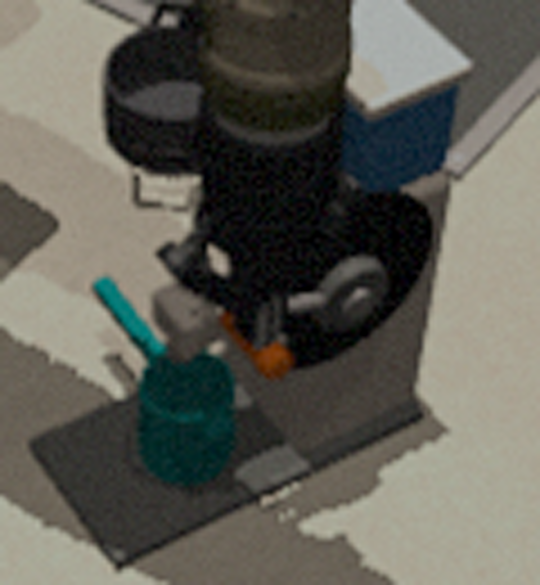

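Call:
play_rows(motion=[{"translation": [0, 0, -0.033], "turn": [0.001, 0.003, 0]}, {"translation": [0, 0, -0.033], "turn": [0.001, 0.003, 0]}, {"translation": [0, 0, -0.033], "turn": [0.001, 0.002, 0]}, {"translation": [0, 0, -0.033], "turn": [0, 0, 0]}, {"translation": [0, 0, 0], "turn": [0, 0, 0]}, {"translation": [0, 0, 0], "turn": [0, 0, 0]}])

```text
clock: 13.37
tool_pos: [0.6279, 0.0511, 0.2014]
tcp_rot: [0.833, 0.553, -0.001, 0.006]
ft_force: [-0.6, -1.5, 5.0]
finger_gap: 0.0002
```

```bash
python3 - <<'E'
from h import *
from plant import ctrl
s=ctrl.state();print(s['clock'],s['tool_pos'],s['ft_force'],R.from_quat(s['tcp_rot']).as_matrix()[:,:2].T)
d=s['tool_pos'][:2]-[.5824,.182];c,q=np.cos(1.185),np.sin(1.185);print('disp',c*d[0]+q*d[1],-q*d[0]+c*d[1])
E
```

```text
13.3667 [0.6279 0.0511 0.2014] [-0.6085 -1.4664  4.9586] [[ 0.3885  0.9214 -0.0092]
 [ 0.9215 -0.3884  0.0085]]
disp -0.10411725749936553 -0.09142364574925145
```

Next I'll lower the last 16 mm to z ≈ 0.185.

Call:
play_rows(motion=[{"translation": [0, 0, -0.025], "turn": [0, 0, 0]}, {"translation": [0, 0, -0.025], "turn": [0, 0, 0]}, {"translation": [0, 0, -0.012], "turn": [0, 0, 0]}, {"translation": [0, 0, 0], "turn": [0, 0, 0]}, {"translation": [0, 0, 0], "turn": [0, 0, 0]}])

```text
clock: 13.78
tool_pos: [0.6286, 0.0521, 0.1837]
tcp_rot: [0.833, 0.553, -0.001, 0.006]
ft_force: [-0.3, -1.6, 5.8]
finger_gap: -0.0
```

```bash
python3 - <<'E'
from h import *
from plant import ctrl
s=ctrl.state();print(s['clock'],s['tool_pos'],s['ft_force'],s['joint_velocities'])
a=ctrl.read_camera('scene')[:,:,::-1].copy();b=ctrl.read_camera('wrist')[:,:,::-1]
S=ctrl.get_calibration('scene');A=cv2.resize(a[150:280,290:410],None,fx=4.5,fy=4.5,interpolation=2)
for q,col in((.82,(0,255,0)),(.942,(0,255,255)),(1.08,(255,0,255))):
    u=(proj(S,tf(.5824,.182,1.185,[(-.015-.09*np.cos(.698-q),y,.18+.09*np.sin(.698-q)) for y in(-.06,-.112)]))-(290,150)+.5)*4.5
    for p in u: cv2.circle(A,tuple(p.astype(int)),3,col,1)
cv2.imwrite('pics/s16.png',A);cv2.imwrite('pics/w16.png',b)
print(ctrl.state()['tool_pos'],ctrl.state()['ft_force'])
E
```

```text
13.7833 [0.6286 0.0521 0.1837] [-0.3013 -1.6366  5.8338] [ 0.0011  0.0025 -0.0002 -0.0002 -0.0034 -0.    ]
[0.6285 0.052  0.1839] [-1.6378 -0.9275  4.7799]
```

View pics/s16.png

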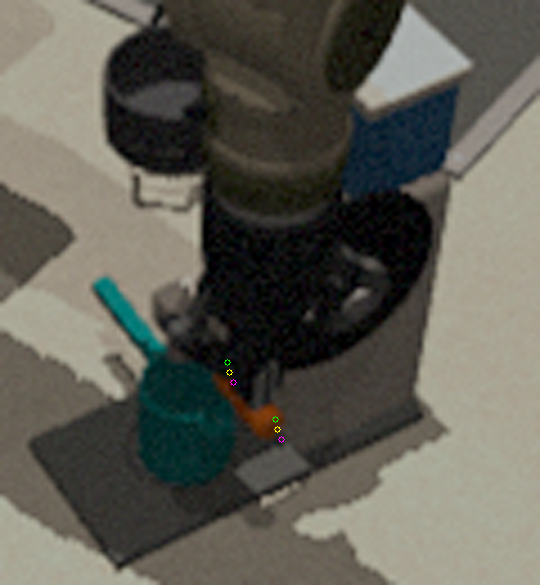

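View pics/w16.png

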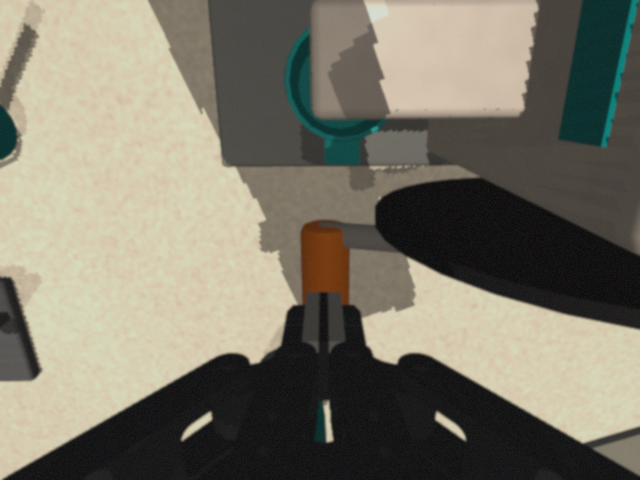

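Call:
play_rows(motion=[{"translation": [0, 0, 0], "turn": [0, 0, 0]}, {"translation": [0, 0, 0], "turn": [0, 0, 0]}, {"translation": [0, 0, 0], "turn": [0, 0, 0]}, {"translation": [0, 0, 0], "turn": [0, 0, 0]}, {"translation": [0, 0, 0], "turn": [0, 0, 0]}, {"translation": [0, 0, 0], "turn": [0, 0, 0]}, {"translation": [0, 0, 0], "turn": [0, 0, 0]}, {"translation": [0, 0, 0], "turn": [0, 0, 0]}])

```text
clock: 14.55
tool_pos: [0.6285, 0.0518, 0.1854]
tcp_rot: [0.833, 0.553, -0.001, 0.007]
ft_force: [-0.6, -2.1, 4.2]
finger_gap: -0.0003
```

```bash
python3 - <<'E'
from h import *
from plant import ctrl
a=ctrl.read_camera('scene')[:,:,::-1].copy();b=ctrl.read_camera('top')[:,:,::-1].copy()
s=ctrl.state();print(s['clock'],s['tool_pos'],s['ft_force'])
S=ctrl.get_calibration('scene');A=cv2.resize(a[180:270,300:380],None,fx=6,fy=6,interpolation=2)
t=np.linspace(0,2*np.pi,40)
u=(proj(S,np.c_[.5467+.032*np.cos(t),.094+.032*np.sin(t),0*t+.082])-(300,180)+.5)*6
cv2.polylines(A,[u.astype(int)],True,(0,0,255),1);cv2.imwrite('pics/s17.png',A)
E
```

```text
14.65 [0.6285 0.0519 0.1853] [-2.0446 -1.6938  4.1552]
```

View pics/s17.png

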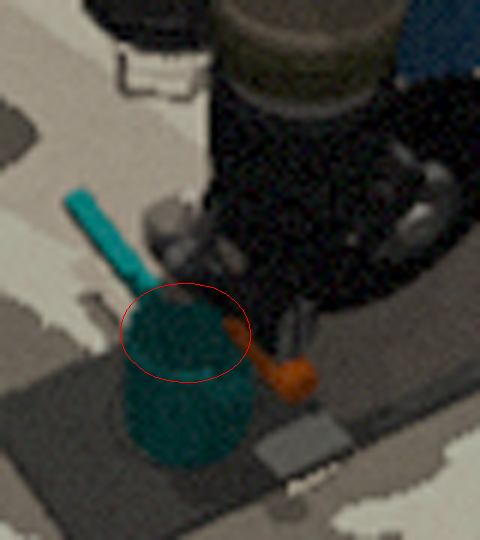

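Call:
play_rows(motion=[{"translation": [0, 0, -0.008], "turn": [0, 0, 0]}, {"translation": [0, 0, -0.008], "turn": [0, 0, 0]}])

```text
clock: 14.82
tool_pos: [0.6287, 0.0524, 0.1812]
tcp_rot: [0.833, 0.554, 0.0, 0.006]
ft_force: [-1.2, 1.0, 6.7]
finger_gap: 0.0001
```

```bash
python3 - <<'E'
from h import *
from plant import ctrl
for i in range(6): ctrl.read_camera('top')
a=ctrl.read_camera('scene')[:,:,::-1]
cv2.imwrite('pics/s18.png',a)
s=ctrl.state();print(s['clock'],s['tool_pos'],s['ft_force'],s['joint_velocities'])
E
```

```text
15.1667 [0.6287 0.0524 0.1813] [-2.2452 -0.3947  5.6606] [-0.     -0.0011 -0.0006  0.0009  0.002   0.0019]
```

View pics/s18.png

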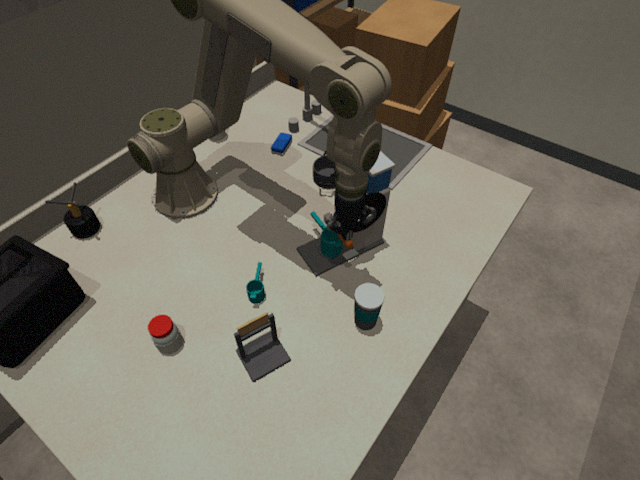

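The tumbler (368,306), jar (163,332) and pan (327,172) are where they started. The cup stands on the tray at (331,243), and the lever is held.

```bash
python3 -c "
from plant import ctrl
print(ctrl.sign_off())"
```

```text
the job is handed in; nothing more can be done
None
```

I lifted the large teal cup off the rail by its handle and stood it on the tray under the spout, with the handle pointing sideways. I then let go, closed the fingers and pressed the orange lever down to the third notch. I handed in at about 15.2 s while still holding it; `sign_off()` gives no verdict.

**Cup:** after I let go, its rim matched the predicted outline over the tray mark to about 1–2 mm in both the scene and top views. It looked upright and nothing was touching it.

**Lever:** the arm was steady with the tool at z = 0.181 m, pushing back with about 5.7 N. The fingertip height puts the lever at about 0.98 rad. A camera estimate taken just before the last 2–3 mm of pressing read about 0.90–0.93 rad, when the height gave about 0.95. The two methods differ by about 0.04 rad, but both are inside 0.82–1.08.

**Drift:** the pose crept up about 1.6 mm during the first hold, so I pressed slightly deeper before handing in.

**Bystanders:** the tumbler, pan and jar looked unmoved in the last picture.

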